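Free the seized clamp of a ski rest and reset it on its rail

TASK

The rusty wing nut that clamps the sliding ski rest has seized. Push its wings to and fro in small arcs, each time until it binds, to rock it free, then back it off by about a quarter turn; push the rest along its rail until the green pointer stands over the middle of the yellow tape band, and push the wing nut tight again with the rest staying there. Leave the bottle, tin, brush and file guide where they are.

Things in the scene. Friction and masses are not known exactly. Their poses are not given: they have to be found in the camera images.
- ski_rail: Ski tuning rail fixed to the bench, placed differently each time: aluminium bed plate 12 mm thick (x -120 to +100, y -360 to +320 mm) with a raised steel rail along y, 60 mm wide, top at 34 mm. Origin on the bench under the rail's centre line; x across, away from the robot, y along the rail, z up. A second red rest (90 x 60 mm, 92 high) is fixed at y = -310 mm.
- carriage (a joint): Position (m) of the sliding red ski rest along the rail's +y, 0 where its centre is at the rail's origin; stops at -0.17 and +0.17. Clamped, it holds against 30 N and more; with the nut backed off past about 0.5 rad it slides with about 4 N and stays where it is left.
- slide_block (a point): Centre of the sliding rest's red saddle, over the rail's centre line, 47 mm above the bench; axes as the rail's. Saddle 92 mm (x) by 120 mm (y), top at 58 mm: its flat end faces, 60 mm away along +y and -y, stand free from 34 to 58 mm and can be pushed. On it a rubber-topped pad (60 x 80 mm, centred 26 mm to +x, top at 92 mm); on the robot's side (-x) an ear with the wing nut.
- pointer_tip (a point): End of the green pointer (6 mm wide) fixed to the sliding rest on the side away from the robot, 20 mm above the bench; it hangs 7 mm over the tape bands.
- yellow_band_mid (a point): Middle of the yellow tape band (12 mm along the rail, 34 mm across it) on the bed plate, 13 mm above the bench; axes as the rail's. The pointer should stop over it, measured along y.
- blue_band_mid (a point): Middle of the like-sized blue tape band, for other skis: not wanted now.
- wing_nut (a joint): Angle (rad) of the rusty wing nut, 0 as found, + = counter-clockwise from above = loosening; drag about 0.25 N m. Seized: it has a little play and binds hard 0.03 to 0.22 either side of 0. Each time it is turned right to the bind the rust gives a little, but on the other side only: push to - and + in turn, 2 to 5 strokes, until it runs free to +, up to 1.75. Later it tightens to a bind at -0.2.
- nut_axis (a point): Centre of the brown wing nut on its vertical axis, at mid-height of the wings (88 mm above the bench), 85 mm to the robot's side (-x) of the slide block. Its frame turns with the nut: the wings lie along its y axis, which is along the rail as found. Hub 34 mm across. Under the wings the ear and saddle top lie at 58 mm, a 34 mm wide collar round the stud at 68 mm.
- wing_a (a point): Point at mid-height on the wing towards the nut's -y, 55 mm from the axis. Each wing is a bar 14 mm thick and 18 mm high (79 to 97 mm above the bench) with a 20 mm round end, its tip 76 mm from the axis. About 5 N here turns the nut. On loosening, wing a swings away from the robot, over the saddle; at a quarter turn its tip is 5 mm short of the rubber pad.
- wing_b (a point): The same point on the opposite wing (the nut's +y), 55 mm from the axis; it swings towards the robot when loosening.
- cleaner_mid (a point): Bystander: centre of a white base-cleaner bottle, 60 mm across and 190 mm high, standing on the bench at the robot's side of the rail.
- wax_tin_mid (a point): Bystander: centre of a wax tin with orange label, 68 mm across and 75 mm high, standing at the robot's side of the rail.
- base_brush_mid (a point): Bystander: centre of a wooden brass-bristled brush 62 x 130 x 41 mm (long way along its y) lying beyond the rail.
- file_guide_mid (a point): Bystander: middle of a blue edge-file guide, 55 x 140 x 44 mm (long way along its y) lying beyond the rail.

How it is judged:
By the outcome, as a careful person would: the job done as asked, in the order asked, and still so for the second after the job is handed in, with the robot touching nothing.
It also fails if it takes over 72 s, if anything falls off the work surface, if the arm or the gripper's body presses on something with over 40 N, if the wrist force passes 120 N, or if a joint passes its speed limit or range.

ROBOT

A 6-joint arm with a two-finger parallel gripper is mounted at the origin on the work surface. World frame = base frame: x ahead of the robot, y to its left, z up, the work surface at z = 0. Lengths are in mm, angles in degrees, forces in N, time in s.
With the tool pointing down it reaches from about 300 to 850 mm from the base axis. Payload 4.2 kg.
Tool frame: the origin (TCP) lies at the very end of the fingers, on their centre line; the grasp point (between the pads) lies 19 mm behind it; z points along the fingers, x is the direction in which the jaws open and shut, and the axes are right-handed (so a half turn about z gives the same grasp; the last joint's range is limited). The gripper opens to 91 mm and grips with 3 to 60 N. Pads are 32 mm wide; open, the fingers measure 118 mm over their backs; the gripper's body (76 mm by 178 mm) begins 60 mm behind the grasp point.
Start: joints at [62.51, 18.312, 89.639, -0, 72.044, -1.146], TCP at [255.172, 515.297, 213.976] pointing down, gripper open.
Joint ranges: [-177.97, 177.97], [-48.28, 115.42], [12.27, 149.76], [-77.06, 257.06], [2.81, 150.46], [-146.56, 146.56]. Speed limits (degrees/s): [147.25, 147.25, 180, 180, 180, 180].

INTERFACE

Orientations are given as [roll, pitch, yaw] about the fixed x, y, z axes, in that order (R = Rz(yaw) Ry(pitch) Rx(roll)).
In Python, from workcell import env gives the robot as it stands.
- The arm moves only by the tool servo_tool, never from a script. Its argument "plan" is a list of rows, each a list of 3 entries, a list of its own where there are three numbers: the turn, a rotation vector about the tool's x, y, z in degrees, then the shift along the tool's x, y, z in mm, then the finger opening in mm, from 0 to 91.2. In form: [[[ax, ay, az], [dx, dy, dz], claw], ...]. A call has exactly 10 rows; each row shifts and turns the pose as measured when the row begins, along the tool's axes as they then stand; what a row does not reach is not made up. A row lasts 1/8 s, in which the tool goes at most 62.5 mm and 10.7 degrees, less where a joint would pass 70% of its speed; a pose out of reach is approached as far as the arm can. A call with a gripper value outside its range is refused whole. The fingers move at their own pace and stop on an object; "squeeze" is the grip in N (left out, the last holds). Time passes only in rows, so rows that do not move let the fingers close, or fill a call up. It gives the time, the measured TCP pose, the force and the opening at its end, in the units of the state.
- env.state(): the state, without advancing time (a new reading comes with each control period).
- env.grab_frame(name): name is "scene" or "top"; returns a dict with "pixels" (384x512x3 uint8, red, green, blue), "intrinsics" (3x3 intrinsics, pixels), "distortion" ([k1, k2, p1, p2, k3] as OpenCV has them; the pictures are not rectified), "eye" and "attitude" of the camera in the world. Camera axes: x right, y up, looking along -z (the intrinsics and any distortion apply to the point x, -y, -z); pixel columns grow to the right and rows downward; lengths in mm; the calibration is good to about 2 mm. A picture is of the moment at which its call begins. There is no depth.
- env.job_done(): hands the job in, once; it reports no verdict.
The state is a dict: "time_s": time; "qpos": joint angles; "qvel": joint speeds; "effort": joint torques, N m; "ee_pos": TCP position; "ee_rot": TCP orientation; "force": force on the tool from outside, world axes, zero at the start; "torque": the same for the moment, N m; "gripper_width": finger opening in mm.
Only numpy, scipy, OpenCV 4.12 (cv2) and the standard library are available. Lean on these libraries where they do the work, as an engineer would, in place of code of your own. Each camera call takes 0.05 s, during which the arm holds its last target.

## Working session

There is one attempt and no reset: what is moved stays moved. The work goes in short steps, Python scripts to look and compute and a tool call to move; the robot and the scene stay as the last step left them, time stands still between calls to the robot, and variables do not carry over. Pictures are saved under pics/ and viewed, and the job is handed in when it is done.

Besides the shell and the picture viewer there is one more tool, called after "Request:" by a JSON object that holds its "op" and its "data". servo_tool: Moves the arm, as the interface text tells. Its arguments: {"type":"object","properties":{"plan":{"type":"array"},"squeeze":{"type":"number"}},"required":["plan"]}

```bash
ls; mkdir -p pics; cat > h.py <<'E'
import numpy as np, cv2
from workcell import env
def grab(n,fn=None):
    f=env.grab_frame(n)
    if fn: cv2.imwrite(f'pics/{fn}.png',cv2.cvtColor(np.asarray(f['pixels']),cv2.COLOR_RGB2BGR))
    return f
E
python3 - <<'E'
from h import *
for n in('scene','top'):
    f=grab(n,n+'0'); print({k:np.array(v).tolist() for k,v in f.items() if k!='pixels'})
    np.savez(n+'0.npz',**{k:np.array(v) for k,v in f.items()})
print(env.state())
E
```

```text
pics
{'intrinsics': [[398.02598253837135, 0.0, 259.4203330212524], [0.0, 398.02598253837135, 194.77866572859364], [0.0, 0.0, 1.0]], 'distortion': [0.014936514906808787, 0.0, 0.0, 0.0, 0.0], 'eye': [1010.1319138920377, 271.6102547598851, 494.8961254948762], 'attitude': [50.202518862827056, -0.8029365660635905, 121.84914779292889]}
{'intrinsics': [[373.0772892339279, 0.0, 252.53529353909002], [0.0, 373.0772892339279, 198.72873071149056], [0.0, 0.0, 1.0]], 'distortion': [-0.09712087366320478, 0.0, 0.0, 0.0, 0.0], 'eye': [440.71282505175554, -3.047390678888314, 756.1642825993762], 'attitude': [12.38928303992939, -0.02208966895992327, -89.7432755099699]}
{'time_s': 0.1, 'qpos': array([ 6.25085291e+01,  1.83463516e+01,  8.96986533e+01, -6.06563066e-04,
        7.20448942e+01, -1.14479146e+00]), 'qvel': array([ 0.11573774, -0.01848931, -0.16554144, -0.04904385,  0.12987206,
       -0.03291418]), 'effort': array([-1.47252563e-04, -4.13338745e+01, -2.32508433e+01,  7.27748475e-02,
        4.22402588e-02, -5.33983268e-05]), 'ee_pos': array([254.96878812, 514.87367784, 213.22583836]), 'ee_rot': array([-1.79998781e+02,  8.98925790e-02,  6.36535089e+01]), 'force': array([-0.49378889,  1.18904746,  0.57088437]), 'torque': array([-0.01751632,  0.00374147,  0.0134493 ]), 'gripper_width': 91.19928219297132}
```

View pics/scene0.png

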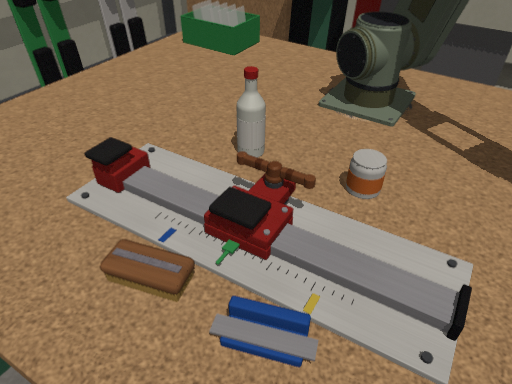

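View pics/top0.png

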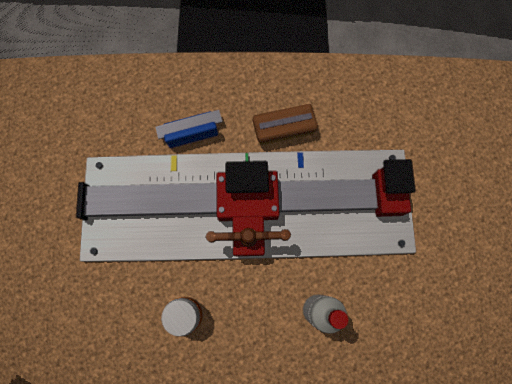

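The top view shows the rail across the picture, with +y to the left. The nut is at about (248,237), its wing ends at (211,237) and (286,235), the pointer at (247,157), the yellow band at (174,163) and the blue band at (300,160). The tin is at (181,317) and the bottle at (326,315), both on the robot's side. The scene view shows the same things.

```bash
cat >> h.py <<'E'
from scipy.spatial.transform import Rotation as R
def ray(f,uv):
    K=np.array(f['intrinsics']);D=np.array(f['distortion'])
    p=cv2.undistortPoints(np.array([[uv]],float),K,D)[0,0]
    d=R.from_euler('xyz',f['attitude'],degrees=True).as_matrix()@np.array([p[0],-p[1],-1])
    return np.array(f['eye'],float),d/np.linalg.norm(d)
def onz(f,uv,z):
    e,d=ray(f,uv); return e+d*(z-e[2])/d[2]
def tri(f,a,g,b):
    e,d=ray(f,a);h,k=ray(g,b)
    s=np.linalg.lstsq(np.c_[d,-k],h-e,rcond=None)[0]
    p,q=e+s[0]*d,h+s[1]*k
    return (p+q)/2,np.linalg.norm(p-q)
def blobs(f,lo,hi,amin=8):
    hsv=cv2.cvtColor(np.asarray(f['pixels']),cv2.COLOR_RGB2HSV)
    m=cv2.inRange(hsv,np.array(lo),np.array(hi))
    n,l,s,c=cv2.connectedComponentsWithStats(m)
    return [(c[i].round(2).tolist(),s[i].tolist()) for i in range(1,n) if s[i,4]>=amin]
E
python3 - <<'E'
from h import *
F={n:np.load(n+'0.npz') for n in('scene','top')}
for n,f in F.items():
    print(n)
    for k,lo,hi in (('yellow',(22,150,120),(32,255,255)),('blue',(105,150,80),(125,255,255)),('green',(60,120,60),(85,255,255)),('brown',(3,100,40),(12,200,255)),('red',(0,205,60),(3,255,255)),('orange',(10,180,120),(16,255,255))):
        print(k,[b for b in blobs(f,lo,hi,12)][:12])
im=[cv2.resize(cv2.cvtColor(F['top']['pixels'][140:280,190:310],cv2.COLOR_RGB2BGR),None,fx=5,fy=5,interpolation=cv2.INTER_CUBIC)]
cv2.imwrite('pics/c1.png',im[0][:600])
i=cv2.resize(cv2.cvtColor(F['scene']['pixels'][140:270,200:340],cv2.COLOR_RGB2BGR),None,fx=4.5,fy=4.5,interpolation=cv2.INTER_CUBIC)
cv2.imwrite('pics/c2.png',i)
E
```

```text
scene
yellow [([311.16, 303.22], [304, 294, 16, 20, 161])]
blue [([166.74, 234.6], [159, 228, 17, 14, 84]), ([269.36, 315.29], [229, 296, 81, 40, 1713]), ([261.12, 351.41], [220, 337, 83, 29, 717])]
green [([28.31, 38.38], [8, 0, 39, 86, 703]), ([54.04, 32.61], [37, 0, 33, 77, 594]), ([220.8, 33.47], [181, 12, 79, 43, 2153]), ([228.02, 249.13], [216, 240, 23, 24, 183])]
brown [([254.45, 69.64], [247, 66, 12, 13, 22]), ([134.92, 147.58], [131, 146, 9, 4, 12]), ([275.71, 171.04], [237, 152, 79, 45, 1079]), ([367.35, 183.54], [349, 169, 36, 26, 158]), ([352.43, 187.86], [347, 185, 11, 6, 14]), ([148.25, 255.08], [145, 253, 9, 5, 12]), ([116.82, 256.71], [113, 255, 11, 5, 17]), ([185.27, 269.13], [180, 265, 11, 10, 15]), ([108.31, 271.75], [104, 269, 9, 6, 16]), ([116.5, 273.17], [114, 271, 6, 6, 18]), ([172.06, 289.91], [166, 286, 13, 8, 35])]
red [([369.5, 4.71], [357, 0, 23, 12, 129]), ([357.27, 12.19], [355, 8, 7, 10, 26]), ([250.26, 74.03], [244, 69, 14, 10, 77]), ([112.21, 165.3], [93, 153, 42, 24, 177]), ([138.91, 162.83], [132, 157, 14, 12, 47]), ([129.89, 170.0], [128, 166, 6, 9
[... 359 characters left out ...]
5, 15, 63])]
blue [([189.55, 131.22], [164, 122, 52, 19, 332]), ([300.0, 159.52], [298, 153, 5, 14, 64])]
green [([246.47, 156.73], [246, 153, 2, 8, 15])]
brown [([284.04, 122.81], [252, 104, 66, 38, 950]), ([247.55, 235.09], [206, 228, 85, 14, 614]), ([191.7, 300.25], [187, 297, 11, 10, 20]), ([200.14, 307.79], [198, 303, 5, 9, 14]), ([208.43, 320.71], [205, 317, 7, 7, 14]), ([206.33, 327.92], [205, 325, 5, 6, 12]), ([202.35, 332.18], [201, 326, 4, 14, 17])]
red [([379.46, 180.13], [377, 170, 6, 20, 46]), ([245.23, 207.54], [217, 173, 62, 59, 1039]), ([393.42, 204.52], [379, 191, 32, 22, 250]), ([247.77, 251.2], [233, 246, 31, 9, 127]), ([338.47, 319.06], [329, 311, 19, 17, 174])]
orange []
```

View pics/c1.png

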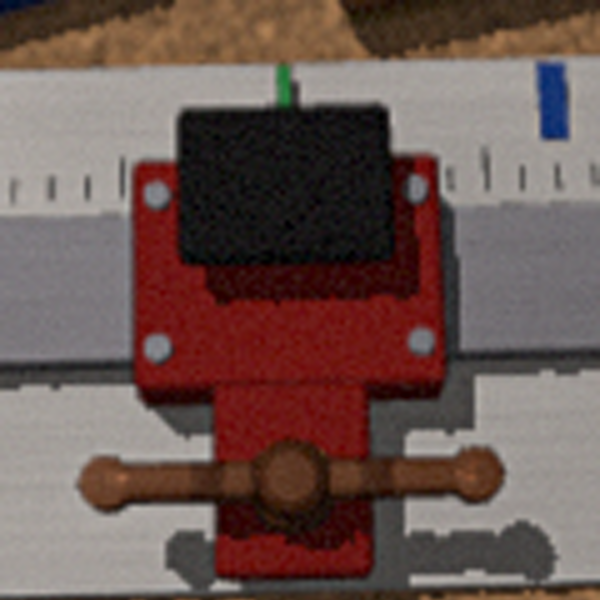

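View pics/c2.png

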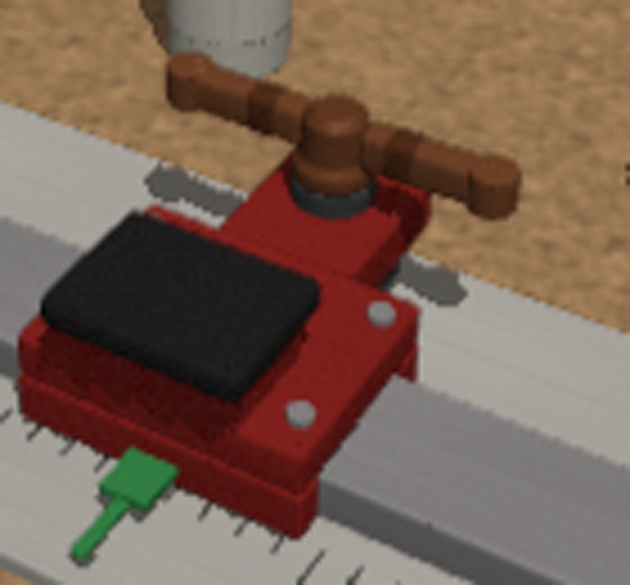

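```bash
python3 - <<'E'
from h import *
F={n:np.load(n+'0.npz') for n in('scene','top')};S,T=F['scene'],F['top']
t=lambda x,y:(190+(x+.5)/5-.5,140+(y+.5)/5-.5)
s=lambda x,y:(200+(x+.5)/4.5-.5,140+(y+.5)/4.5-.5)
def p(n,a,b):
    q,e=tri(T,a,S,b);print(n,q.round(1),'res',round(e,1))
p('wing b end',t(103,482),s(493,187));p('wing a end',t(480,473),s(190,82))
p('hub top',t(293,472),s(337,110))
p('screw1',t(157,347),s(381,313));p('screw2',t(157,195),s(300,413))
p('yellow',(173.38,163.22),(311.16,303.22));p('blue',(300,159.52),(166.74,234.6))
for n,f,u in(('yelT',T,(173.38,163.22)),('yelS',S,(311.16,303.22)),('bluT',T,(300,159.52)),('bluS',S,(166.74,234.6))): print(n,onz(f,u,13).round(1))
for n,f,u in(('bT',T,t(103,482)),('aT',T,t(480,473)),('bS',S,s(493,187)),('aS',S,s(190,82))): print(n,onz(f,u,88).round(1))
for n,f,u in(('s1T',T,t(157,347)),('s2T',T,t(157,195)),('s3T',T,t(416,188)),('s4T',T,t(422,341)),('s1S',S,s(381,313)),('s2S',S,s(300,413))): print(n,onz(f,u,59).round(1))
print('ptr tip T',onz(T,t(284,66),20).round(1),'S',onz(S,s(80,553),20).round(1))
print('tin top',onz(T,(181,317),75).round(1),onz(S,(368,160),75).round(1))
print('bottle cap',onz(T,(338.5,319),190).round(1),onz(S,(251,71),190).round(1))
# bed plate holes
for u in((99,166),(94,251),(402,243.5),(392,158)):print('hole',onz(T,u,12).round(1))
E
```

```text
wing b end [518.8  71.8  90. ] res 2.4
wing a end [522.2 -62.2  88.7] res 0.5
hub top [521.1   4.7 100.2] res 0.1
screw1 [573.5  56.3  61.2] res 1.7
screw2 [633.2  57.8  61.2] res 1.4
yellow [679.8 162.6  12.7] res 2.1
blue [ 688.6 -102.1   13.9] res 1.6
yelT [679.3 163.5  13. ]
yelS [680.5 161.7  13. ]
bluT [ 688.5 -101.6   13. ]
bluS [ 688.3 -103.6   13. ]
bT [518.5  73.2  88. ]
aT [522.4 -62.4  88. ]
bS [517.   69.8  88. ]
aS [521.3 -62.5  88. ]
s1T [573.6  57.3  59. ]
s2T [633.5  58.7  59. ]
s3T [636.8 -41.7  59. ]
s4T [576.4 -43.6  59. ]
s1S [571.6  54.5  59. ]
s2S [631.6  56.1  59. ]
ptr tip T [700.2  10.6  20. ] S [696.3   8.1  20. ]
tin top [375.4 123.   75. ] [384.5 126.5  75. ]
bottle cap [ 384.3 -130.1  190. ] [ 392.9 -125.7  190. ]
hole [673.8 323.3  12. ]
hole [494.6 317.3  12. ]
hole [ 512.7 -305.7   12. ]
hole [ 694.2 -298.7   12. ]
```

Measured from the two views:
- Nut axis about (520.5, 4.8), wings at 88–90 mm. The text gives 88 mm.
- Rail yaw about 1.8°.
- Yellow band at (680, 162.6, 12.7).
- Pointer travel needed about +153 mm.

I will turn the nut with the gripper centred over the hub, so the two fingers push both wings as a couple and put little net force on the rest.

```bash
cat >> h.py <<'E'
def rows(dst,yaw1,n=10,maxr=10.3):
    s=env.state();p=np.array(s['ee_pos']);y=s['ee_rot'][2]
    print('from',p.round(1),np.round(s['ee_rot'],2),'t',round(s['time_s'],2),'F',np.round(s['force'],1),'T',np.round(s['torque'],2))
    d=(np.array(dst)-p)/n; rem=y-yaw1
    for k in range(n):
        r=np.clip(rem,-maxr,maxr);c,sn=np.cos(np.radians(y)),np.sin(np.radians(y))
        print([[0,0,round(r,1)],[round(c*d[0]+sn*d[1],1),round(sn*d[0]-c*d[1],1),round(-d[2],1)]],end=' ')
        y-=r;rem-=r
    print()
E
python3 -c "
from h import *
rows([520.5,4.8,150],2)"
```

```text
from [255.  514.9 213.2] [-1.800e+02  9.000e-02  6.365e+01] t 0.1 F [-0.5  1.2  0.6] T [-0.02  0.    0.01]
[[0, 0, np.float64(10.3)], [np.float64(-33.9), np.float64(46.4), np.float64(6.3)]] [[0, 0, np.float64(10.3)], [np.float64(-25.1), np.float64(51.7), np.float64(6.3)]] [[0, 0, np.float64(10.3)], [np.float64(-15.4), np.float64(55.4), np.float64(6.3)]] [[0, 0, np.float64(10.3)], [np.float64(-5.3), np.float64(57.3), np.float64(6.3)]] [[0, 0, np.float64(10.3)], [np.float64(5.1), np.float64(57.3), np.float64(6.3)]] [[0, 0, np.float64(10.2)], [np.float64(15.2), np.float64(55.5), np.float64(6.3)]] [[0, 0, np.float64(0.0)], [np.float64(24.8), np.float64(51.9), np.float64(6.3)]] [[0, 0, np.float64(0.0)], [np.float64(24.8), np.float64(51.9), np.float64(6.3)]] [[0, 0, np.float64(0.0)], [np.float64(24.8), np.float64(51.9), np.float64(6.3)]] [[0, 0, np.float64(0.0)], [np.float64(24.8), np.float64(51.9), np.float64(6.3)]]
```

Request:
{"op": "servo_tool", "data": {"plan": [[[0, 0, 10.3], [-33.9, 46.4, 6.3], 50], [[0, 0, 10.3], [-25, 51.7, 6.3], 50], [[0, 0, 10.3], [-15.4, 55.4, 6.3], 50], [[0, 0, 10.3], [-5.3, 57.3, 6.3], 50], [[0, 0, 10.3], [5, 57.3, 6.3], 50], [[0, 0, 10.2], [15.2, 55.5, 6.3], 50], [[0, 0, 0], [24.8, 51.9, 6.3], 50], [[0, 0, 0], [24.8, 51.9, 6.3], 50], [[0, 0, 0], [24.8, 51.9, 6.3], 50], [[0, 0, 0], [24.8, 51.9, 6.3], 50]], "squeeze": 20}}

```text
time_s: 1.35
ee_pos: [515.3, -13.0, 146.2]
ee_rot: [179.9, 0.1, 0.3]
force: [0.1, 0.3, 0.2]
gripper_width: 49.7
```

```bash
sed -i 's/\[\[0,0,round(r,1)\],\[round/[[0,0,round(float(r),1)],[round/; s/round(c\*d\[0\]+sn\*d\[1\],1),round(sn\*d\[0\]-c\*d\[1\],1),round(-d\[2\],1)/*np.round([c*d[0]+sn*d[1],sn*d[0]-c*d[1],-d[2]],1).tolist()/' h.py
python3 -c "
from h import *
rows([520.5,4.8,150],2,3)
rows([520.5,4.8,78],2,3)"
```

```text
from [515.3 -13.  146.2] [1.7994e+02 6.0000e-02 3.3000e-01] t 1.35 F [0.1 0.3 0.2] T [-0.08  0.02 -0.05]
[[0, 0, -1.7], [1.8, -5.9, -1.3]] [[0, 0, 0.0], [2.0, -5.9, -1.3]] [[0, 0, 0.0], [2.0, -5.9, -1.3]] 
from [515.3 -13.  146.2] [1.7994e+02 6.0000e-02 3.3000e-01] t 1.35 F [0.1 0.3 0.2] T [-0.08  0.02 -0.05]
[[0, 0, -1.7], [1.8, -5.9, 22.7]] [[0, 0, 0.0], [2.0, -5.9, 22.7]] [[0, 0, 0.0], [2.0, -5.9, 22.7]]
```

Request:
{"op": "servo_tool", "data": {"plan": [[[0, 0, 0], [0, 0, 0], 50], [[0, 0, -1.7], [2, -6, 0], 50], [[0, 0, 0], [2, -6, 0], 50], [[0, 0, 0], [1, -5, 0], 50], [[0, 0, 0], [0, 0, 0], 50], [[0, 0, 0], [0, 0, 0], 50], [[0, 0, 0], [0, 0, 0], 50], [[0, 0, 0], [0, 0, 0], 50], [[0, 0, 0], [0, 0, 0], 50], [[0, 0, 0], [0, 0, 0], 50]]}}

```text
time_s: 2.6
ee_pos: [519.2, 6.0, 145.4]
ee_rot: [180.0, 0.2, 2.1]
force: [0.2, 0.2, 0.4]
gripper_width: 50.1
```

```bash
python3 -c "
from h import *
rows([520.5,4.8,80],2,4)
f=grab('top','t1')
i=cv2.resize(cv2.cvtColor(np.asarray(f['pixels'])[130:280,170:330],cv2.COLOR_RGB2BGR),None,fx=4,fy=4);cv2.imwrite('pics/t1c.png',i)
f=grab('scene','s1')"
```

```text
from [519.2   6.  145.4] [179.97   0.19   2.14] t 2.6 F [0.2 0.2 0.4] T [-0.13  0.04 -0.04]
[[0, 0, 0.1], [0.3, 0.3, 16.3]] [[0, 0, 0.0], [0.3, 0.3, 16.3]] [[0, 0, 0.0], [0.3, 0.3, 16.3]] [[0, 0, 0.0], [0.3, 0.3, 16.3]]
```

View pics/s1.png

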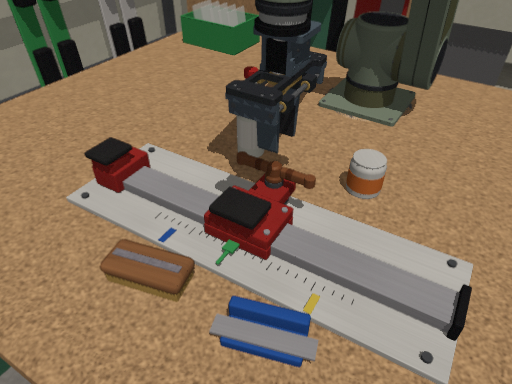

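The gripper hangs over the hub at about (275,170), with its fingers on either side of the wing line. I'll lower it and then turn towards +.

Request:
{"op": "servo_tool", "data": {"plan": [[[0, 0, 0], [0.3, 0.3, 16], 50], [[0, 0, 0], [0.3, 0.3, 16], 50], [[0, 0, 0], [0.3, 0.3, 16], 50], [[0, 0, 0], [0.3, 0.3, 14], 50], [[0, 0, 0], [0, 0, 0], 50], [[0, 0, -8], [0, 0, 0], 50], [[0, 0, -8], [0, 0, 0], 50], [[0, 0, -8], [0, 0, 0], 50], [[0, 0, -6], [0, 0, 0], 50], [[0, 0, 0], [0, 0, 0], 50]]}}

```text
time_s: 3.95
ee_pos: [523.3, 4.5, 84.7]
ee_rot: [179.9, -0.2, 33.0]
force: [-0.3, 0.6, 0.4]
gripper_width: 50.0
```

```bash
python3 -c "
from h import *
rows([520.5,4.8,80],50,4)
f=grab('scene','s2')"
```

```text
from [523.3   4.5  84.7] [ 1.7985e+02 -1.6000e-01  3.3020e+01] t 3.95 F [-0.3  0.6  0.4] T [-0.06 -0.   -0.04]
[[0, 0, -10.3], [-0.5, -0.5, 1.2]] [[0, 0, -6.7], [-0.5, -0.5, 1.2]] [[0, 0, 0.0], [-0.4, -0.6, 1.2]] [[0, 0, 0.0], [-0.4, -0.6, 1.2]]
```

View pics/s2.png

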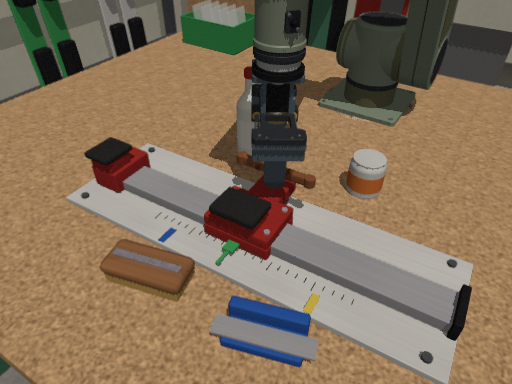

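Request:
{"op": "servo_tool", "data": {"plan": [[[0, 0, 0], [-2, -1.5, 3], 50], [[0, 0, 0], [0, 0, 1], 50], [[0, 0, -3], [0, 0, 0], 50], [[0, 0, -3], [0, 0, 0], 50], [[0, 0, -3], [0, 0, 0], 50], [[0, 0, -3], [0, 0, 0], 50], [[0, 0, -3], [0, 0, 0], 50], [[0, 0, -3], [0, 0, 0], 50], [[0, 0, -3], [0, 0, 0], 50], [[0, 0, -3], [0, 0, 0], 50]]}}

```text
time_s: 5.25
ee_pos: [519.2, 5.0, 80.2]
ee_rot: [180.0, -0.1, 57.0]
force: [-0.7, -1.2, -0.1]
gripper_width: 49.7
```

```bash
python3 -c "
from h import *
rows([520.5,4.8,80],50,4)
print(env.state()['effort'].round(2))"
```

```text
from [519.2   5.   80.2] [ 1.7999e+02 -8.0000e-02  5.7020e+01] t 5.25 F [-0.7 -1.2 -0.1] T [-0.37  0.01 -1.3 ]
[[0, 0, 7.0], [0.1, 0.3, 0.1]] [[0, 0, 0.0], [0.2, 0.3, 0.1]] [[0, 0, 0.0], [0.2, 0.3, 0.1]] [[0, 0, 0.0], [0.2, 0.3, 0.1]] 
[ 1.660e+00 -3.818e+01 -1.837e+01 -3.700e-01  1.000e-02 -8.600e-01]
```

Torque about z is −1.3 N m with yaw standing at 57°, so it has hit the + bind. I'll push once more, then swing to the − side.

Request:
{"op": "servo_tool", "data": {"plan": [[[0, 0, -4], [0, 0, 0], 50], [[0, 0, -4], [0, 0, 0], 50], [[0, 0, 10], [0, 0, 0], 50], [[0, 0, 10], [0, 0, 0], 50], [[0, 0, 10], [0, 0, 0], 50], [[0, 0, 10], [0, 0, 0], 50], [[0, 0, 10], [0, 0, 0], 50], [[0, 0, 10], [0, 0, 0], 50], [[0, 0, 10], [0, 0, 0], 50], [[0, 0, 8], [0, 0, 0], 50]]}}

```text
time_s: 6.5
ee_pos: [518.8, 4.5, 79.6]
ee_rot: [-179.5, 0.2, -17.6]
force: [0.5, 0.1, -0.1]
gripper_width: 50.1
```

```bash
python3 -c "
from h import *
rows([520.5,4.8,80],-40,4)"
```

```text
from [518.8   4.5  79.6] [-179.46    0.18  -17.6 ] t 6.5 F [ 0.5  0.1 -0.1] T [-0.07  0.08 -0.04]
[[0, 0, 10.3], [0.4, -0.2, -0.1]] [[0, 0, 10.3], [0.3, -0.3, -0.1]] [[0, 0, 1.8], [0.3, -0.3, -0.1]] [[0, 0, 0.0], [0.3, -0.3, -0.1]]
```

Request:
{"op": "servo_tool", "data": {"plan": [[[0, 0, 6], [0.8, -0.4, 0], 50], [[0, 0, 4], [0, 0, 0], 50], [[0, 0, 4], [0, 0, 0], 50], [[0, 0, 4], [0, 0, 0], 50], [[0, 0, 4], [0, 0, 0], 50], [[0, 0, 4], [0, 0, 0], 50], [[0, 0, 4], [0, 0, 0], 50], [[0, 0, 4], [0, 0, 0], 50], [[0, 0, 4], [0, 0, 0], 50], [[0, 0, 4], [0, 0, 0], 50]]}}

```text
time_s: 7.75
ee_pos: [519.3, 4.3, 79.3]
ee_rot: [-180.0, 0.2, -59.5]
force: [0.4, 5.5, 1.6]
gripper_width: 51.4
```

```bash
python3 -c "
from h import *
rows([520.5,4.8,80],-40,1)"
```

```text
from [519.3   4.3  79.3] [-179.96    0.2   -59.48] t 7.75 F [0.4 5.5 1.6] T [1.63 0.22 7.02]
[[0, 0, -10.3], [0.2, -1.3, -0.7]]
```

Torque is 7 N m at yaw −59.5°, so the − bind is firmly reached. Now back to +.

Request:
{"op": "servo_tool", "data": {"plan": [[[0, 0, -10], [0, 0, 0], 50], [[0, 0, -10], [0, 0, 0], 50], [[0, 0, -10], [0, 0, 0], 50], [[0, 0, -10], [0, 0, 0], 50], [[0, 0, -10], [0, 0, 0], 50], [[0, 0, -10], [0, 0, 0], 50], [[0, 0, -10], [0, 0, 0], 50], [[0, 0, -10], [0, 0, 0], 50], [[0, 0, -10], [0, 0, 0], 50], [[0, 0, -8], [0, 0, 0], 50]]}}

```text
time_s: 9.0
ee_pos: [519.3, 4.9, 78.4]
ee_rot: [-179.8, -0.0, 41.4]
force: [0.2, -1.3, -0.1]
gripper_width: 50.0
```

Request:
{"op": "servo_tool", "data": {"plan": [[[0, 0, -4], [0, 0, 0], 50], [[0, 0, -4], [0, 0, 0], 50], [[0, 0, -4], [0, 0, 0], 50], [[0, 0, -4], [0, 0, 0], 50], [[0, 0, -4], [0, 0, 0], 50], [[0, 0, -4], [0, 0, 0], 50], [[0, 0, -4], [0, 0, 0], 50], [[0, 0, -4], [0, 0, 0], 50], [[0, 0, 0], [0, 0, 0], 50], [[0, 0, -3], [0, 0, 0], 50]]}}

```text
time_s: 10.25
ee_pos: [519.1, 4.8, 78.3]
ee_rot: [-179.8, -0.2, 76.5]
force: [-0.4, -0.1, 0.8]
gripper_width: 49.8
```

```bash
python3 -c "
from h import *
rows([520.5,4.8,80],-40,1)"
```

```text
from [519.1   4.8  78.3] [-179.84   -0.25   76.47] t 10.25 F [-0.4 -0.1  0.8] T [-0.08  0.05 -0.32]
[[0, 0, 10.3], [0.3, 1.4, -1.7]]
```

The nut runs past the old bind with drag torque only, so it looks free. I'll carry on backing it off.

Request:
{"op": "servo_tool", "data": {"plan": [[[0, 0, -6], [0, 0, 0], 50], [[0, 0, -6], [0.5, 1, -1], 50], [[0, 0, -6], [0, 0, 0], 50], [[0, 0, -6], [0, 0, 0], 50], [[0, 0, -6], [0, 0, 0], 50], [[0, 0, -6], [0, 0, 0], 50], [[0, 0, -6], [0, 0, 0], 50], [[0, 0, -6], [0, 0, 0], 50], [[0, 0, -3], [0, 0, 0], 50], [[0, 0, 0], [0, 0, 0], 50]]}}

```text
time_s: 11.5
ee_pos: [518.9, 4.6, 78.3]
ee_rot: [-180.0, -0.4, 127.7]
force: [-0.7, -1.0, 1.0]
gripper_width: 50.2
```

```bash
python3 -c "
from h import *
rows([520.5,4.8,80],-40,1)
f=grab('scene','s3')
grab('top','t3')"
```

```text
from [518.9   4.6  78.3] [-180.     -0.4   127.74] t 11.5 F [-0.7 -1.   1. ] T [ 0.08 -0.02 -0.21]
[[0, 0, 10.3], [-0.8, 1.4, -1.7]]
```

View pics/s3.png

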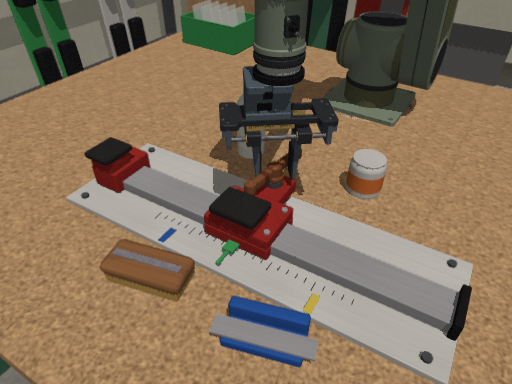

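View pics/t3.png

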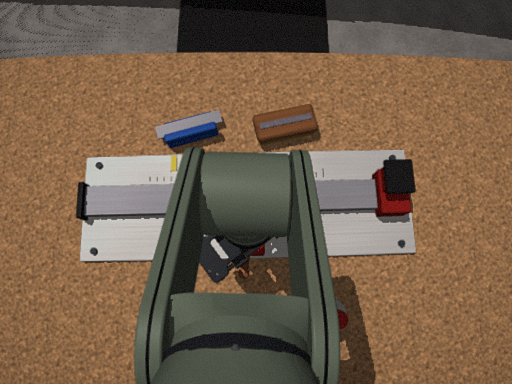

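```bash
python3 - <<'E'
from h import *
i=cv2.imread('pics/s3.png')[150:220,230:330]
cv2.imwrite('pics/c3.png',cv2.resize(i,None,fx=7,fy=7,interpolation=cv2.INTER_CUBIC))
E
```

```text
(no output)
```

View pics/c3.png

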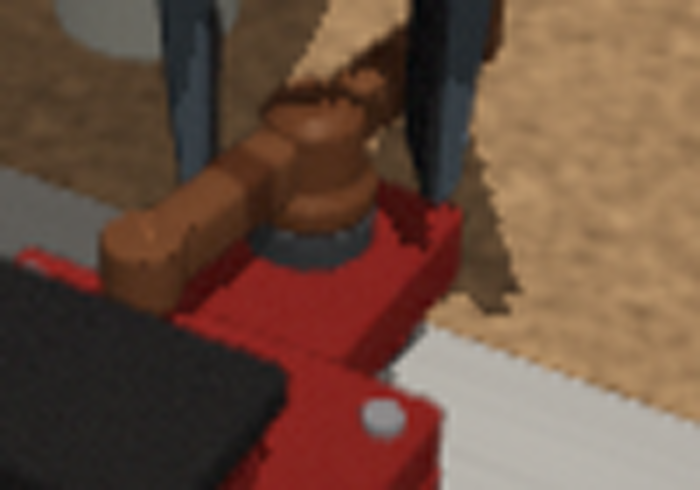

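```bash
python3 - <<'E'
from h import *
S=np.load('scene0.npz')
q=onz(S,(230+142/7,150+258/7),88);d=q[:2]-[520,4.8];print(q.round(1),np.hypot(*d),np.degrees(np.arctan2(d[1],d[0]))+88.2)
E
```

```text
[583.1  -4.5  88. ] 63.793872455537944 79.78074927854136
```

About 80° backed off. I'll turn a little more, release and lift.

Request:
{"op": "servo_tool", "data": {"plan": [[[0, 0, -4], [0, 0, 0], 50], [[0, 0, -4], [0, 0, 0], 50], [[0, 0, -2], [0, 0, 0], 50], [[0, 0, 0], [0, 0, 0], 50], [[0, 0, 6], [0, 0, 0], 50], [[0, 0, 6], [0, 0, 0], 50], [[0, 0, 0], [0, 0, -12], 50], [[0, 0, 0], [0, 0, -15], 50], [[0, 0, 0], [0, 0, -15], 50], [[0, 0, 5], [0, 0, -10], 50]]}}

```text
time_s: 12.85
ee_pos: [519.1, 4.4, 133.2]
ee_rot: [-179.9, -0.4, 120.6]
force: [0.4, -1.3, -0.4]
gripper_width: 49.8
```

```bash
python3 -c "
from h import *
rows([608.3,-90,130],1.8,13,10)
f=grab('scene','s4')
i=np.asarray(f['pixels'])[150:220,230:330,::-1];cv2.imwrite('pics/c4.png',cv2.resize(i,None,fx=7,fy=7,interpolation=cv2.INTER_CUBIC))"
```

```text
from [519.1   4.4 133.2] [-179.89   -0.37  120.64] t 12.85 F [ 0.4 -1.3 -0.4] T [ 0.1  -0.01 -0.02]
[[0, 0, 10.0], [-9.7, 2.2, 0.2]] [[0, 0, 10.0], [-9.2, 3.9, 0.2]] [[0, 0, 10.0], [-8.4, 5.4, 0.2]] [[0, 0, 10.0], [-7.3, 6.8, 0.2]] [[0, 0, 10.0], [-6.0, 7.9, 0.2]] [[0, 0, 10.0], [-4.6, 8.9, 0.2]] [[0, 0, 10.0], [-3.0, 9.5, 0.2]] [[0, 0, 10.0], [-1.3, 9.9, 0.2]] [[0, 0, 10.0], [0.5, 10.0, 0.2]] [[0, 0, 10.0], [2.2, 9.7, 0.2]] [[0, 0, 10.0], [3.9, 9.2, 0.2]] [[0, 0, 8.8], [5.4, 8.4, 0.2]] [[0, 0, 0.0], [6.6, 7.5, 0.2]]
```

View pics/c4.png

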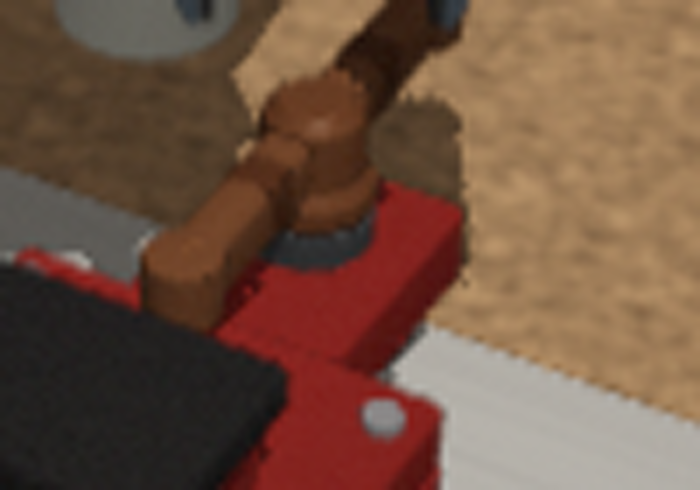

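The wings now lie along the ear, at about 90°. I'll close the fingers and go behind the −y end face of the rest.

Request:
{"op": "servo_tool", "data": {"plan": [[[0, 0, 10], [-9.7, 2.2, 0.2], 0], [[0, 0, 10], [-9.2, 3.9, 0.2], 0], [[0, 0, 10], [-8.4, 5.4, 0.2], 0], [[0, 0, 10], [-7.3, 6.8, 0.2], 0], [[0, 0, 10], [-6, 7.9, 0.2], 0], [[0, 0, 10], [-4.6, 8.9, 0.2], 0], [[0, 0, 10], [-3, 9.5, 0.2], 0], [[0, 0, 10], [-1.3, 9.9, 0.2], 0], [[0, 0, 10], [0.5, 10, 0.2], 0], [[0, 0, 10], [2.2, 9.7, 0.2], 0]]}}

```text
time_s: 14.15
ee_pos: [590.1, -70.9, 136.7]
ee_rot: [-179.9, -0.2, 18.9]
force: [0.4, -0.3, 0.6]
gripper_width: 0.3
```

```bash
python3 -c "
from h import *
rows([608.3,-92,125],1.8,3,9)"
```

```text
from [590.1 -70.9 136.7] [-179.89   -0.21   18.87] t 14.15 F [ 0.4 -0.3  0.6] T [-0.03  0.06 -0.03]
[[0, 0, 9.0], [3.5, 8.6, 3.9]] [[0, 0, 8.1], [4.8, 8.0, 3.9]] [[0, 0, 0.0], [5.8, 7.2, 3.9]]
```

Request:
{"op": "servo_tool", "data": {"plan": [[[0, 0, 8], [3.5, 8.5, 4], 0], [[0, 0, 6], [4.8, 7, 4], 0], [[0, 0, 0], [5.5, 5, 4], 0], [[0, 0, 0], [0, 0, 15], 0], [[0, 0, 0], [0, 0, 18], 0], [[0, 0, 0], [0, 0, 18], 0], [[0, 0, 0], [0, 0, 18], 0], [[0, 0, 0], [0, 0, 8], 0], [[0, 0, 0], [0, 0, 0], 0], [[0, 0, 0], [0, 0, 0], 0]]}}

```text
time_s: 15.4
ee_pos: [607.6, -87.8, 43.0]
ee_rot: [-179.8, -0.0, 5.6]
force: [-0.2, 0.6, 0.1]
gripper_width: 0.5
```

```bash
python3 -c "
from h import *
rows([602.9,80,44],1.8,10)
f=grab('scene','s5')"
```

```text
from [607.6 -87.8  43. ] [-1.7982e+02 -5.0000e-02  5.5800e+00] t 15.4 F [-0.2  0.6  0.1] T [-0.07 -0.    0.01]
[[0, 0, 3.8], [1.2, -16.8, -0.1]] [[0, 0, 0.0], [0.1, -16.8, -0.1]] [[0, 0, 0.0], [0.1, -16.8, -0.1]] [[0, 0, 0.0], [0.1, -16.8, -0.1]] [[0, 0, 0.0], [0.1, -16.8, -0.1]] [[0, 0, 0.0], [0.1, -16.8, -0.1]] [[0, 0, 0.0], [0.1, -16.8, -0.1]] [[0, 0, 0.0], [0.1, -16.8, -0.1]] [[0, 0, 0.0], [0.1, -16.8, -0.1]] [[0, 0, 0.0], [0.1, -16.8, -0.1]]
```

View pics/s5.png

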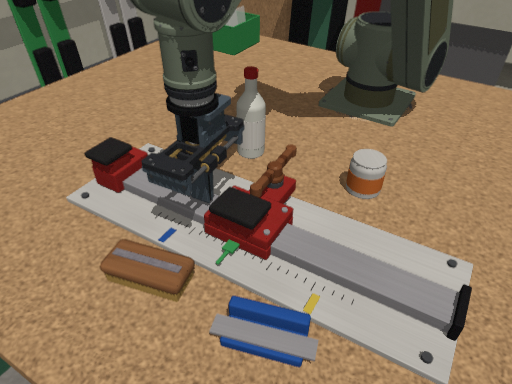

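The closed fingers stand on the rail behind the rest's −y face, at about (205,195). Pushing in +y now.

Request:
{"op": "servo_tool", "data": {"plan": [[[0, 0, 3.8], [0.5, -8, 0], 0], [[0, 0, 0], [0, -4, 0], 0], [[0, 0, 0], [0, -5, 0], 0], [[0, 0, 0], [0, -8, 0], 0], [[0, 0, 0], [0, -12, 0], 0], [[0, 0, 0], [0, -12, 0], 0], [[0, 0, 0], [0, -12, 0], 0], [[0, 0, 0], [0, -12, 0], 0], [[0, 0, 0], [0, -12, 0], 0], [[0, 0, 0], [0, -10, 0], 0]]}}

```text
time_s: 16.7
ee_pos: [606.1, 7.2, 45.2]
ee_rot: [179.7, -0.3, 2.0]
force: [0.7, -4.7, -0.7]
gripper_width: 0.3
```

```bash
python3 -c "
from h import *
rows([602.9,84.6,44],1.8,10)"
```

```text
from [606.1   7.2  45.2] [179.7   -0.34   1.98] t 16.7 F [ 0.7 -4.7 -0.7] T [-0.98 -0.04 -0.02]
[[0, 0, 0.2], [-0.0, -7.7, 0.1]] [[0, 0, 0.0], [-0.1, -7.7, 0.1]] [[0, 0, 0.0], [-0.1, -7.7, 0.1]] [[0, 0, 0.0], [-0.1, -7.7, 0.1]] [[0, 0, 0.0], [-0.1, -7.7, 0.1]] [[0, 0, 0.0], [-0.1, -7.7, 0.1]] [[0, 0, 0.0], [-0.1, -7.7, 0.1]] [[0, 0, 0.0], [-0.1, -7.7, 0.1]] [[0, 0, 0.0], [-0.1, -7.7, 0.1]] [[0, 0, 0.0], [-0.1, -7.7, 0.1]]
```

Request:
{"op": "servo_tool", "data": {"plan": [[[0, 0, 0], [0, -8, 0], 0], [[0, 0, 0], [0, -8, 0], 0], [[0, 0, 0], [0, -8, 0], 0], [[0, 0, 0], [0, -8, 0], 0], [[0, 0, 0], [0, -8, 0], 0], [[0, 0, 0], [0, -8, 0], 0], [[0, 0, 0], [0, -8, 0], 0], [[0, 0, 0], [0, -6, 0], 0], [[0, 0, 0], [0, -3, 0], 0], [[0, 0, 0], [0, 0, 0], 0]]}}

```text
time_s: 17.95
ee_pos: [604.0, 77.8, 45.1]
ee_rot: [179.7, -0.4, 2.0]
force: [0.9, -2.4, 0.5]
gripper_width: 0.5
```

```bash
python3 -c "
from h import *
rows([602.9,84.6,44],1.8,10)
for n in('scene','top'):
    f=grab(n,n+'6')
    print(blobs(f,(60,120,60),(85,255,255)),blobs(f,(22,150,120),(32,255,255)))
"
python3 - <<'E'
import cv2
cv2.imwrite('pics/c6.png',cv2.resize(cv2.imread('pics/scene6.png')[220:330,250:370],None,fx=5,fy=5,interpolation=cv2.INTER_CUBIC))
E
```

```text
from [604.   77.8  45.1] [179.72  -0.4    2.02] t 17.95 F [ 0.9 -2.4  0.5] T [-0.63 -0.13 -0.09]
[[0, 0, 0.2], [-0.1, -0.7, 0.1]] [[0, 0, 0.0], [-0.1, -0.7, 0.1]] [[0, 0, 0.0], [-0.1, -0.7, 0.1]] [[0, 0, 0.0], [-0.1, -0.7, 0.1]] [[0, 0, 0.0], [-0.1, -0.7, 0.1]] [[0, 0, 0.0], [-0.1, -0.7, 0.1]] [[0, 0, 0.0], [-0.1, -0.7, 0.1]] [[0, 0, 0.0], [-0.1, -0.7, 0.1]] [[0, 0, 0.0], [-0.1, -0.7, 0.1]] [[0, 0, 0.0], [-0.1, -0.7, 0.1]] 
[([29.06, 32.1], [8, 0, 39, 86, 1082]), ([54.56, 26.1], [37, 0, 33, 77, 913]), ([215.23, 35.02], [181, 12, 78, 43, 1823]), ([313.57, 288.73], [303, 278, 22, 28, 234])] [([311.35, 303.69], [304, 295, 15, 18, 125])]
[] []
```

View pics/c6.png

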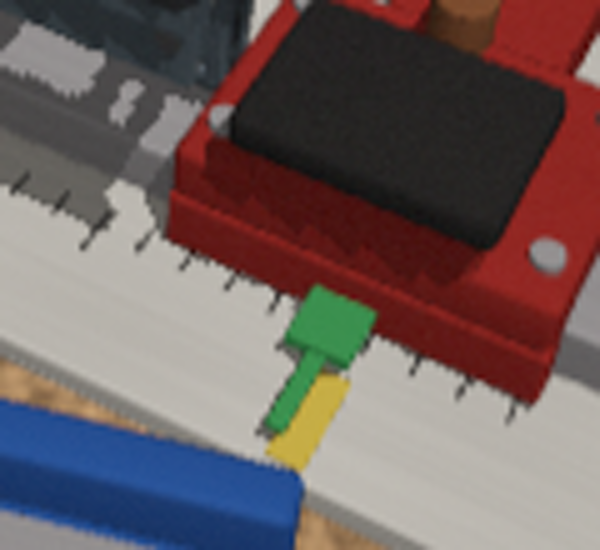

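View pics/top6.png

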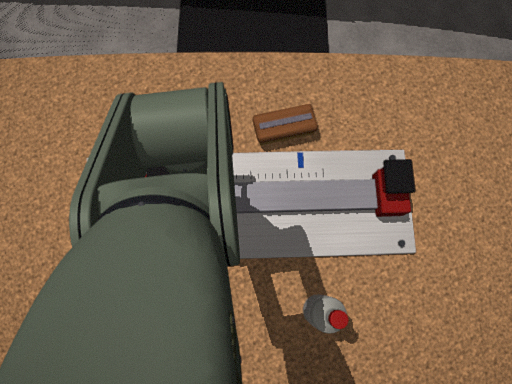

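```bash
cat >> h.py <<'E'
def along(q,y=1.8): 
    y=np.radians(y); return round(float(-np.sin(y)*q[0]+np.cos(y)*q[1]),1)
E
python3 - <<'E'
from h import *
S=np.load('scene0.npz')
c=lambda x,y:(250+(x+.5)/5-.5,220+(y+.5)/5-.5)
for z in(19,20,22):
  for p in((318,355),(297,390),(276,424)):
    q=onz(S,c(*p),z);print(z,q.round(1),along(q))
print('yel',along(onz(S,(311.16,303.22),13)))
for p in((348,380),(318,376),(305,468),(268,455)):
    q=onz(S,c(*p),13);print('ycorner',q.round(1),along(q))
# ruler ticks
E
```

```text
19 [663.6 156.1  19. ] 135.2
19 [677.8 156.3  19. ] 135.0
19 [691.2 156.4  19. ] 134.6
20 [664.3 156.3  20. ] 135.4
20 [678.5 156.6  20. ] 135.2
20 [691.9 156.7  20. ] 134.8
22 [665.8 156.8  22. ] 135.8
22 [679.9 157.1  22. ] 135.6
22 [693.2 157.1  22. ] 135.3
yel 140.3
ycorner [662.5 165.9  13. ] 145.0
ycorner [665.9 157.9  13. ] 136.9
ycorner [695.7 168.3  13. ] 146.4
ycorner [697.5 157.7  13. ] 135.7
```

About 5 mm short by the scene view: the pointer is at 135.2 along the rail and the band at 140.4. Nudging it on.

Request:
{"op": "servo_tool", "data": {"plan": [[[0, 0, 0], [0, -1.5, 0], 0], [[0, 0, 0], [0, -1.5, 0], 0], [[0, 0, 0], [0, -1.5, 0], 0], [[0, 0, 0], [0, -0.5, 0], 0], [[0, 0, 0], [0, 0, 0], 0], [[0, 0, 0], [0, 0, 0], 0], [[0, 0, 0], [0, 0, 0], 0], [[0, 0, 0], [0, 0, 0], 0], [[0, 0, 0], [0, 0, 0], 0], [[0, 0, 0], [0, 0, 0], 0]]}}

```text
time_s: 19.3
ee_pos: [603.9, 81.8, 45.2]
ee_rot: [179.7, -0.4, 2.0]
force: [1.0, -2.9, 0.6]
gripper_width: 0.2
```

```bash
python3 -c "
from h import *
print(env.state()['ee_pos'],env.state()['force'])
f=grab('scene','scene7')
"
python3 - <<'E'
import cv2
cv2.imwrite('pics/c7.png',cv2.resize(cv2.imread('pics/scene7.png')[265:325,285:345],None,fx=10,fy=10,interpolation=cv2.INTER_CUBIC))
E
```

```text
[603.86111513  81.80659263  45.16364025] [ 0.98332585 -2.85512299  0.55019201]
```

View pics/c7.png

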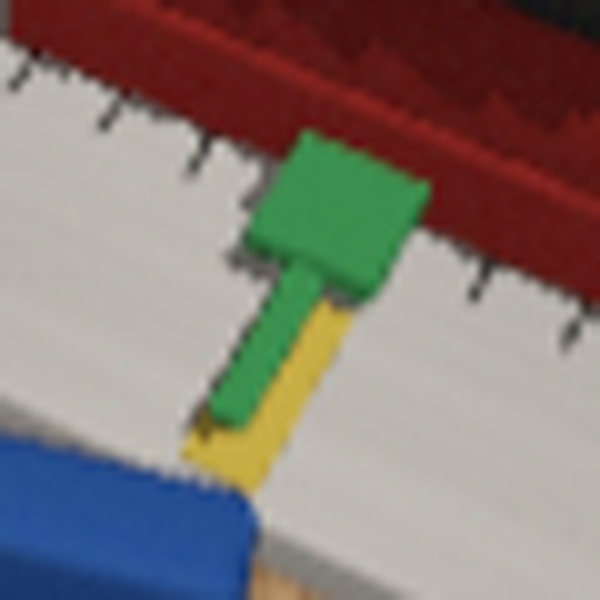

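```bash
python3 - <<'E'
from h import *
S=np.load('scene0.npz')
c=lambda x,y:(285+(x+.5)/10-.5,265+(y+.5)/10-.5)
for p in((303,275),(268,335),(232,408)):
    for z in (20,22): q=onz(S,c(*p),z);print(z,q.round(1),along(q))
for p in((185,458),(252,492),(352,310)):
    q=onz(S,c(*p),13);print('y',q.round(1),along(q))
E
```

```text
20 [665.3 159.5  20. ] 138.5
22 [666.8 159.9  22. ] 138.9
20 [677.4 159.7  20. ] 138.4
22 [678.8 160.2  22. ] 138.8
20 [691.  160.9  20. ] 139.1
22 [692.4 161.3  22. ] 139.5
y [697.3 157.3  13. ] 135.3
y [697.2 167.7  13. ] 145.7
y [662.  166.5  13. ] 145.6
```

Request:
{"op": "servo_tool", "data": {"plan": [[[0, 0, 0], [0, -1.6, 0], 0], [[0, 0, 0], [0, 0, 0], 0], [[0, 0, 0], [0, 0, 0], 0], [[0, 0, 0], [0, 0, 0], 0], [[0, 0, 0], [0, 12, 0], 0], [[0, 0, 0], [0, 20, -10], 0], [[0, 0, 0], [0, 40, -30], 0], [[0, 0, 0], [0, 50, -30], 0], [[0, 0, 0], [0, 50, -20], 0], [[0, 0, 0], [0, 50, 0], 0]]}}

```text
time_s: 20.6
ee_pos: [609.9, -143.8, 141.0]
ee_rot: [179.9, -0.4, 2.1]
force: [0.9, -0.5, -1.2]
gripper_width: 0.4
```

```bash
python3 -c "
from h import *
print(env.state()['ee_pos'],env.state()['force'])
for n in('scene','top'):
    f=grab(n,n+'8'); np.savez(n+'8.npz',**{k:np.array(v) for k,v in f.items()})
    print(blobs(f,(60,120,60),(85,255,255)),blobs(f,(22,150,120),(32,255,255)))
a=cv2.resize(cv2.imread('pics/scene8.png')[265:325,285:345],None,fx=8,fy=8,interpolation=cv2.INTER_CUBIC)
cv2.imwrite('pics/c8.png',a)
"
```

```text
[ 609.87903986 -143.77014123  141.03045856] [ 0.87615673 -0.52656849 -1.16291245]
[([29.08, 32.17], [8, 0, 39, 86, 1086]), ([54.57, 26.14], [37, 0, 33, 77, 912]), ([226.09, 34.07], [181, 12, 79, 43, 1845]), ([317.31, 290.39], [307, 279, 22, 29, 238])] [([310.83, 305.45], [304, 296, 16, 18, 75])]
[([172.36, 159.55], [172, 156, 2, 7, 11])] []
```

View pics/c8.png

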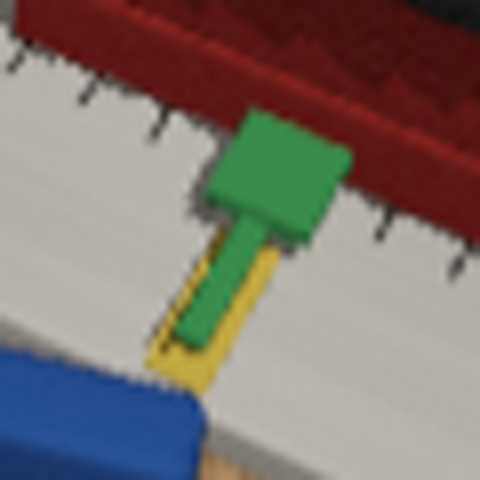

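View pics/top8.png

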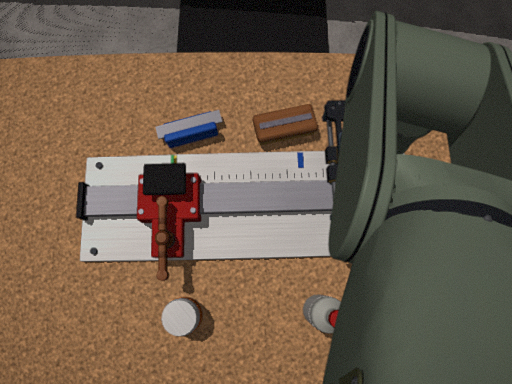

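```bash
python3 - <<'E'
from h import *
S=np.load('scene8.npz');T=np.load('top8.npz')
c=lambda x,y:(285+(x+.5)/8-.5,265+(y+.5)/8-.5)
for p in((250,225),(222,280),(193,333)):
    print([along(onz(S,c(*p),z)) for z in(20,22)])
g=T['pixels'].astype(int); 
# top: green excess-weighted centroid per row
for v in range(152,164):
    w=np.clip(g[v,166:182,1]-np.maximum(g[v,166:182,0],g[v,166:182,2])-5,0,None)
    if w.sum()>40:
        u=(w*np.arange(166,182)).sum()/w.sum(); q=onz(T,(u,v),20.5);print(v,round(u,2),q.round(1),along(q))
T0=np.load('top0.npz');h=T0['pixels'].astype(int)
for nm,cols in(('before',h),('after',g)):
  for v in range(156,171,2):
    r=cols[v,164:184]; w=np.clip(np.minimum(r[:,0],r[:,1])-r[:,2]-15,0,None)
    if w.sum()>60:
        u=(w*np.arange(164,184)).sum()/w.sum();print(nm,v,round(u,2),along(onz(T,(u,v),13)))
for v in range(152,162):
    w=np.clip(h[v,236:256,1]-np.maximum(h[v,236:256,0],h[v,236:256,2])-5,0,None)
    if w.sum()>40:
        u=(w*np.arange(236,256)).sum()/w.sum();print('ptr0',v,along(onz(T,(u,v),20.5)))
E
python3 - <<'E'
import cv2
cv2.imwrite('pics/c9.png',cv2.resize(cv2.imread('pics/top8.png')[140:190,145:205],None,fx=10,fy=10,interpolation=cv2.INTER_CUBIC))
E
```

```text
[140.1, 140.5]
[140.6, 141.0]
[140.8, 141.2]
155 171.89 [694.9 165.9  20.5] 144.0
156 171.91 [692.7 165.8  20.5] 143.9
157 171.88 [690.5 165.7  20.5] 144.0
158 171.94 [688.3 165.5  20.5] 143.8
159 171.91 [686.1 165.4  20.5] 143.8
160 171.8 [683.9 165.5  20.5] 144.0
161 171.82 [681.8 165.4  20.5] 143.9
162 171.81 [679.6 165.3  20.5] 143.8
163 171.77 [677.4 165.2  20.5] 143.9
before 156 173.52 142.1
before 158 173.46 142.2
before 160 173.41 142.2
before 162 173.36 142.2
before 164 173.39 142.0
before 166 173.26 142.2
before 168 173.22 142.2
before 170 173.11 142.3
after 156 174.83 139.4
after 158 174.68 139.6
after 160 174.84 139.2
after 162 174.91 138.9
ptr0 153 -10.9
ptr0 154 -10.8
ptr0 155 -10.8
ptr0 156 -10.9
ptr0 157 -11.0
ptr0 158 -11.2
ptr0 159 -11.1
ptr0 160 -11.0
ptr0 161 -10.9
```

View pics/c9.png

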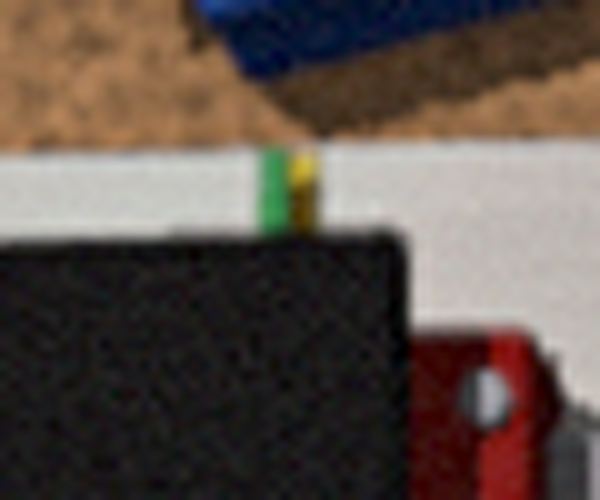

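```bash
python3 - <<'E'
from h import *
cv2.imwrite('pics/c10.png',cv2.resize(cv2.imread('pics/top8.png')[185:285,120:210],None,fx=6,fy=6,interpolation=cv2.INTER_CUBIC))
cv2.imwrite('pics/c11.png',cv2.resize(cv2.imread('pics/scene8.png')[180:270,300:420],None,fx=6,fy=6,interpolation=cv2.INTER_CUBIC))
E
```

```text
(no output)
```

View pics/c10.png

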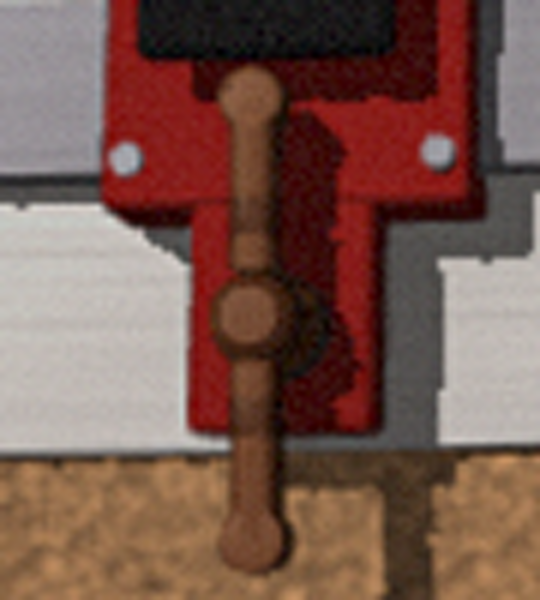

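View pics/c11.png

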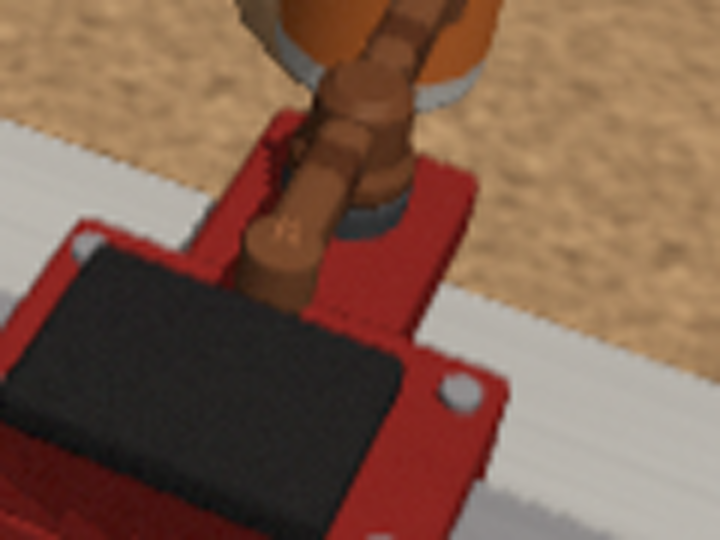

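```bash
python3 - <<'E'
from h import *
S=np.load('scene8.npz');T=np.load('top8.npz')
t=lambda x,y:(120+(x+.5)/6-.5,185+(y+.5)/6-.5)
s=lambda x,y:(300+(x+.5)/6-.5,180+(y+.5)/6-.5)
a,b=onz(T,t(251,98),90),onz(T,t(254,540),90);d=a-b
print(a.round(1),b.round(1),((a+b)/2).round(1),'dir a',np.degrees(np.arctan2(d[1],d[0])))
print(tri(T,t(247,314),S,s(368,88)),tri(T,t(251,98),S,s(283,240)))
rows([515,159,150],60,6,10)
rows([515,159,150],60,8,10)
E
```

```text
[582.2 164.7  90. ] [449.1 156.8  90. ] [515.6 160.7  90. ] dir a 3.3695798839433038
(array([515.29610273, 159.09445761,  98.64060997]), np.float64(2.1215139765807534)) (array([580.78245483, 162.03584607,  97.69819679]), np.float64(1.4425277404190413))
from [ 609.1 -147.   139.5] [179.82  -0.26   1.84] t 20.7 F [-0.3 -0.1  0.9] T [-0.04  0.06 -0.06]
[[0, 0, -10.0], [-14.0, -51.5, -1.8]] [[0, 0, -10.0], [-4.9, -53.1, -1.8]] [[0, 0, -10.0], [4.4, -53.2, -1.8]] [[0, 0, -10.0], [13.6, -51.6, -1.8]] [[0, 0, -10.0], [22.3, -48.5, -1.8]] [[0, 0, -8.2], [30.4, -43.8, -1.8]] 
from [ 609.1 -147.   139.5] [179.82  -0.26   1.84] t 20.7 F [-0.3 -0.1  0.9] T [-0.04  0.06 -0.06]
[[0, 0, -10.0], [-10.5, -38.6, -1.3]] [[0, 0, -10.0], [-3.7, -39.8, -1.3]] [[0, 0, -10.0], [3.3, -39.9, -1.3]] [[0, 0, -10.0], [10.2, -38.7, -1.3]] [[0, 0, -10.0], [16.8, -36.3, -1.3]] [[0, 0, -8.2], [22.8, -32.9, -1.3]] [[0, 0, 0.0], [27.2, -29.3, -1.3]] [[0, 0, 0.0], [27.2, -29.3, -1.3]]
```

```bash
python3 -c "
from h import *
rows([515,154,145],84,9,10)"
```

```text
from [ 609.1 -147.   139.5] [179.82  -0.26   1.84] t 20.7 F [-0.3 -0.1  0.9] T [-0.04  0.06 -0.06]
[[0, 0, -10.0], [-9.4, -33.8, -0.6]] [[0, 0, -10.0], [-3.4, -34.9, -0.6]] [[0, 0, -10.0], [2.7, -34.9, -0.6]] [[0, 0, -10.0], [8.8, -33.9, -0.6]] [[0, 0, -10.0], [14.5, -31.9, -0.6]] [[0, 0, -10.0], [19.8, -28.9, -0.6]] [[0, 0, -10.0], [24.6, -25.0, -0.6]] [[0, 0, -10.0], [28.5, -20.4, -0.6]] [[0, 0, -2.2], [31.6, -15.1, -0.6]]
```

Request:
{"op": "servo_tool", "data": {"plan": [[[0, 0, -10], [-9.4, -33.8, -2], 50], [[0, 0, -10], [-3.4, -35, -2], 50], [[0, 0, -10], [2.7, -35, -1], 50], [[0, 0, -10], [8.8, -34, -1], 50], [[0, 0, -10], [14.5, -32, 0], 50], [[0, 0, -10], [19.8, -29, 0], 50], [[0, 0, -10], [24.6, -25, 0], 50], [[0, 0, -10], [28.5, -20.4, 0], 50], [[0, 0, -2], [24, -13, 0], 50], [[0, 0, 0], [0, 0, 0], 50]]}}

```text
time_s: 21.95
ee_pos: [503.7, 150.7, 148.8]
ee_rot: [179.8, -0.3, 86.1]
force: [-1.0, -1.8, -0.2]
gripper_width: 50.1
```

```bash
python3 -c "
from h import *
rows([515.3,159.5,145],85,4,10)"
```

```text
from [503.7 150.7 148.8] [179.83  -0.34  86.06] t 21.95 F [-1.  -1.8 -0.2] T [ 0.07 -0.04  0.02]
[[0, 0, 1.1], [2.4, 2.8, 0.9]] [[0, 0, 0.0], [2.4, 2.7, 0.9]] [[0, 0, 0.0], [2.4, 2.7, 0.9]] [[0, 0, 0.0], [2.4, 2.7, 0.9]]
```

Request:
{"op": "servo_tool", "data": {"plan": [[[0, 0, 0], [2.4, 2.7, 1], 50], [[0, 0, 0], [2.4, 2.7, 1], 50], [[0, 0, 0], [2.4, 2.7, 1], 50], [[0, 0, 0], [1, 2, 0], 50], [[0, 0, 0], [0, 0, 0], 50], [[0, 0, 0], [0, 0, 10], 50], [[0, 0, 0], [0, 0, 10], 50], [[0, 0, 0], [0, 0, 8], 50], [[0, 0, 0], [0, 0, 0], 50], [[0, 0, 0], [0, 0, 0], 50]]}}

```text
time_s: 23.2
ee_pos: [515.6, 155.9, 114.9]
ee_rot: [179.9, -0.3, 85.8]
force: [-0.1, 0.1, -0.1]
gripper_width: 50.2
```

```bash
python3 -c "
from h import *
rows([515.3,159.5,79],85,3,10)
f=grab('scene')
i=np.asarray(f['pixels'])[170:270,290:420,::-1];cv2.imwrite('pics/c12.png',cv2.resize(i,None,fx=6,fy=6,interpolation=cv2.INTER_CUBIC))"
```

```text
from [515.6 155.9 114.9] [179.93  -0.28  85.81] t 23.2 F [-0.1  0.1 -0.1] T [ 0.03 -0.05 -0.02]
[[0, 0, 0.8], [1.2, -0.2, 12.0]] [[0, 0, 0.0], [1.2, -0.2, 12.0]] [[0, 0, 0.0], [1.2, -0.2, 12.0]]
```

View pics/c12.png

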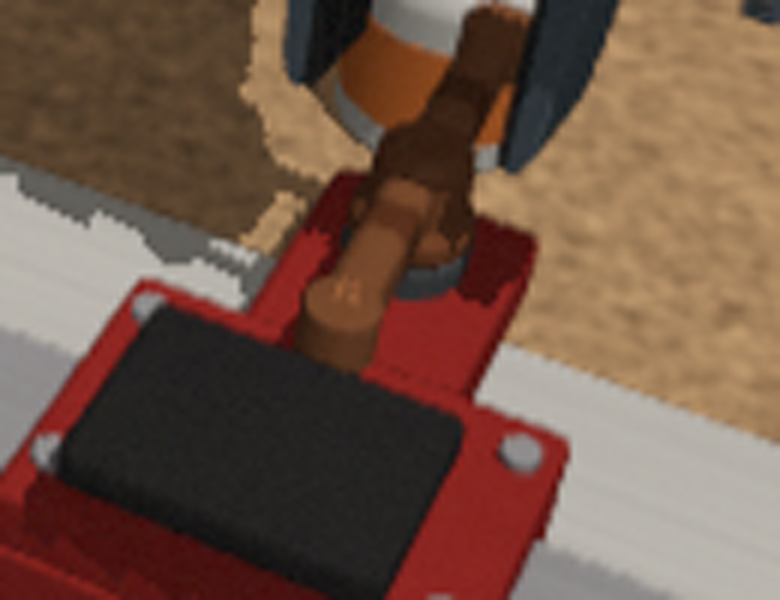

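The fingers straddle the hub, with clearance on both sides. I'll centre, lower, and begin the turn towards tight.

Request:
{"op": "servo_tool", "data": {"plan": [[[0, 0, 0], [2, 0, 8], 50], [[0, 0, 0], [1.5, 0, 12], 50], [[0, 0, 0], [0, 0, 12], 50], [[0, 0, 0], [0, 0, 4], 50], [[0, 0, 0], [0, 0, 0], 50], [[0, 0, 6], [0, 0, 0], 50], [[0, 0, 6], [0, 0, 0], 50], [[0, 0, 6], [0, 0, 0], 50], [[0, 0, 3], [0, 0, 0], 50], [[0, 0, 0], [0, 0, 0], 50]]}}

```text
time_s: 24.5
ee_pos: [517.0, 160.0, 77.5]
ee_rot: [179.9, -0.4, 64.1]
force: [-0.0, 0.1, -0.4]
gripper_width: 50.0
```

```bash
python3 -c "
from h import *
rows([515.3,159.5,79],50,3,10)"
```

```text
from [517.  160.   77.5] [179.92  -0.38  64.14] t 24.5 F [-0.   0.1 -0.4] T [-0.01  0.06  0.02]
[[0, 0, 10.0], [-0.4, -0.4, -0.5]] [[0, 0, 4.1], [-0.5, -0.4, -0.5]] [[0, 0, 0.0], [-0.5, -0.3, -0.5]]
```

Request:
{"op": "servo_tool", "data": {"plan": [[[0, 0, 2], [-0.6, -1.2, 0], 50], [[0, 0, 3], [0, 0, 0], 50], [[0, 0, 3], [0, 0, 0], 50], [[0, 0, 3], [0, 0, 0], 50], [[0, 0, 4], [0, 0, 0], 50], [[0, 0, 4], [0, 0, 0], 50], [[0, 0, 4], [0, 0, 0], 50], [[0, 0, 4], [0, 0, 0], 50], [[0, 0, 4], [0, 0, 0], 50], [[0, 0, 4], [0, 0, 0], 50]]}}

```text
time_s: 25.75
ee_pos: [515.9, 158.3, 78.0]
ee_rot: [179.9, -0.4, 27.9]
force: [0.1, 0.0, -0.9]
gripper_width: 49.7
```

```bash
cat > ptr.py <<'E'
from h import *
import sys
n=sys.argv[1]
rows([515.3,159.5,79],50,1,10)
f=grab('scene');g=np.asarray(f['pixels']).astype(int)
# stem pixels: green mask on plane z=21, x 672..692
ex=g[...,1]-np.maximum(g[...,0],g[...,2])
vs,us=np.where(ex[270:330,290:340]>25)
L=[]
for v,u in zip(vs+270,us+290):
    q=onz(f,(u,v),21)
    if 672<q[0]<690: L.append((q[0],along(q),ex[v,u]))
L=np.array(L); print('ptr along',round(np.average(L[:,1],weights=L[:,2]),2),'range',L[:,1].min(),L[:,1].max())
cv2.imwrite(f'pics/{n}.png',cv2.resize(np.asarray(f['pixels'])[180:325,280:420,::-1],None,fx=4,fy=4,interpolation=cv2.INTER_CUBIC))
E
python3 ptr.py c13
python3 - <<'E'
import numpy as np
from h import *
for n in ('scene8.npz',):
    f=np.load(n);g=f['pixels'].astype(int);ex=g[...,1]-np.maximum(g[...,0],g[...,2])
    vs,us=np.where(ex[270:330,290:340]>25)
    L=[]
    for v,u in zip(vs+270,us+290):
        q=onz(f,(u,v),21)
        if 672<q[0]<690: L.append((q[0],along(q),ex[v,u]))
    L=np.array(L);print('ref',np.average(L[:,1],weights=L[:,2]))
E
```

```text
from [515.9 158.3  78. ] [179.93  -0.4   27.9 ] t 25.75 F [ 0.1  0.  -0.9] T [-0.07 -0.06  0.12]
[[0, 0, -10.0], [-0.0, -1.4, -1.0]] 
ptr along 140.83 range 137.8 143.9
ref 140.83328734046222
```

View pics/c13.png

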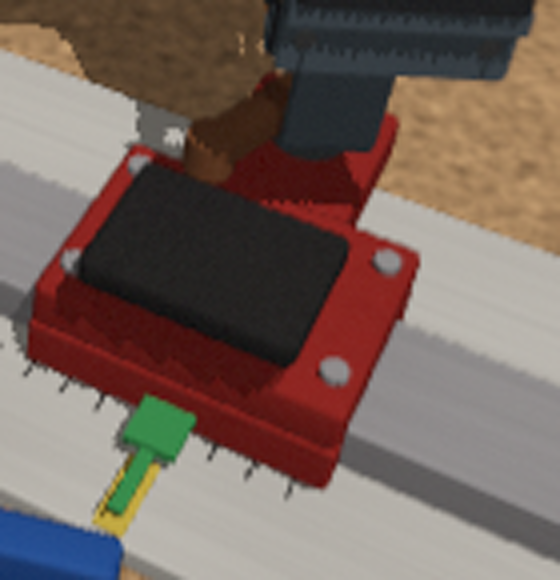

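The pointer has not moved (140.83 before and after), the net force is about zero and the nut is turning. I'll carry on.

Request:
{"op": "servo_tool", "data": {"plan": [[[0, 0, 5], [0, 0, 0], 50], [[0, 0, 6], [0, 0, 0], 50], [[0, 0, 6], [0, 0, 0], 50], [[0, 0, 6], [0, 0, 0], 50], [[0, 0, 6], [0, 0, 0], 50], [[0, 0, 6], [0, 0, 0], 50], [[0, 0, 6], [0, 0, 0], 50], [[0, 0, 5], [0, 0, 0], 50], [[0, 0, 4], [0, 0, 0], 50], [[0, 0, 4], [0, 0, 0], 50]]}}

```text
time_s: 27.05
ee_pos: [515.2, 157.5, 78.0]
ee_rot: [-179.8, -0.3, -27.4]
force: [0.6, 0.5, -0.0]
gripper_width: 50.2
```

```bash
python3 ptr.py c14
```

```text
from [515.2 157.5  78. ] [-179.84   -0.35  -27.36] t 27.05 F [ 0.6  0.5 -0. ] T [-0.15  0.09  0.11]
[[0, 0, -10.0], [-0.8, -1.9, -1.0]] 
ptr along 140.83 range 137.8 143.9
```

Request:
{"op": "servo_tool", "data": {"plan": [[[0, 0, 4], [0, 0, 0], 50], [[0, 0, 4], [0, 0, 0], 50], [[0, 0, 4], [0, 0, 0], 50], [[0, 0, 4], [0, 0, 0], 50], [[0, 0, 4], [0, 0, 0], 50], [[0, 0, 3], [0, 0, 0], 50], [[0, 0, 3], [0, 0, 0], 50], [[0, 0, 3], [0, 0, 0], 50], [[0, 0, 3], [0, 0, 0], 50], [[0, 0, 3], [0, 0, 0], 50]]}}

```text
time_s: 28.35
ee_pos: [514.7, 157.3, 78.2]
ee_rot: [-179.8, -0.7, -60.3]
force: [-1.4, 5.4, 0.7]
gripper_width: 51.1
```

```bash
python3 ptr.py c15
```

```text
from [514.7 157.3  78.2] [-179.79   -0.69  -60.31] t 28.35 F [-1.4  5.4  0.7] T [1.19 0.49 6.53]
[[0, 0, -10.0], [-1.7, -1.6, -0.8]] 
ptr along 140.77 range 137.8 143.7
```

Torque is 6.5 N m at the bind, so the nut is tight and the pointer hasn't moved. I'll release, lift and move away to check.

Request:
{"op": "servo_tool", "data": {"plan": [[[0, 0, 0], [0, 0, 0], 50], [[0, 0, -6], [0, 0, 0], 50], [[0, 0, -8], [0, 0, 0], 50], [[0, 0, -6], [0, 0, 0], 50], [[0, 0, 0], [0, 0, 0], 50], [[0, 0, 0], [0, 0, -15], 50], [[0, 0, 0], [0, 0, -25], 50], [[0, 0, 0], [0, 0, -30], 50], [[0, 0, 0], [0, 0, -30], 50], [[0, 0, 0], [0, 0, -20], 50]]}}

```text
time_s: 29.65
ee_pos: [513.2, 158.1, 204.7]
ee_rot: [-179.7, -0.2, -42.4]
force: [0.5, -0.0, -0.2]
gripper_width: 49.9
```

```bash
python3 -c "
from h import *
rows([440,-250,230],-40,8,10)"
```

```text
from [513.2 158.1 204.7] [-179.71   -0.21  -42.39] t 29.65 F [ 0.5 -0.  -0.2] T [-0.14  0.12 -0.01]
[[0, 0, -2.4], [27.6, 43.8, -3.2]] [[0, 0, 0.0], [25.8, 45.0, -3.2]] [[0, 0, 0.0], [25.8, 45.0, -3.2]] [[0, 0, 0.0], [25.8, 45.0, -3.2]] [[0, 0, 0.0], [25.8, 45.0, -3.2]] [[0, 0, 0.0], [25.8, 45.0, -3.2]] [[0, 0, 0.0], [25.8, 45.0, -3.2]] [[0, 0, 0.0], [25.8, 45.0, -3.2]]
```

Request:
{"op": "servo_tool", "data": {"plan": [[[0, 0, 0], [26, 44, -8], 50], [[0, 0, 0], [27, 44, -8], 50], [[0, 0, 0], [27, 44, -8], 50], [[0, 0, 0], [27, 44, -4], 50], [[0, 0, 0], [27, 44, 0], 50], [[0, 0, 0], [27, 44, 0], 50], [[0, 0, 0], [27, 44, 0], 50], [[0, 0, 0], [18, 28, 0], 50], [[0, 0, 0], [0, 0, 0], 50], [[0, 0, 0], [0, 0, 0], 50]]}}

```text
time_s: 30.9
ee_pos: [434.6, -237.9, 244.9]
ee_rot: [-178.5, -1.0, -44.6]
force: [0.6, 0.1, 0.5]
gripper_width: 50.1
```

```bash
python3 - <<'E'
from h import *
print(env.state()['ee_pos'].round(1))
f=grab('scene','s20');g=grab('top','t20')
for n,x in(('scene20',f),('top20',g)): np.savez(n+'.npz',**{k:np.array(v) for k,v in x.items()})
G=np.asarray(g['pixels']).astype(int)
for v in range(155,164,2):
    w=np.clip(G[v,166:182,1]-np.maximum(G[v,166:182,0],G[v,166:182,2])-5,0,None)
    if w.sum()>40:
        u=(w*np.arange(166,182)).sum()/w.sum(); print(v,[along(onz(g,(u,v),z)) for z in(20.5,22)])
cv2.imwrite('pics/c20.png',cv2.resize(G[145:265,110:220,::-1].astype(np.uint8),None,fx=5,fy=5,interpolation=cv2.INTER_CUBIC))
E
```

```text
[ 434.6 -237.9  244.9]
155 [144.1, 143.8]
157 [143.9, 143.6]
159 [143.6, 143.2]
161 [143.7, 143.4]
```

View pics/c20.png

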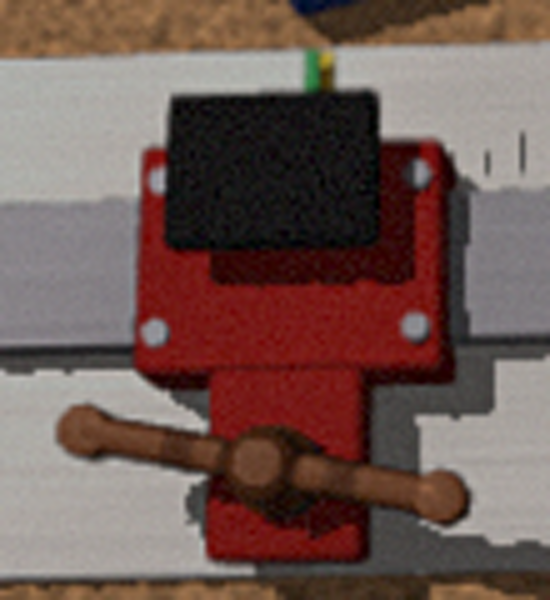

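View pics/s20.png

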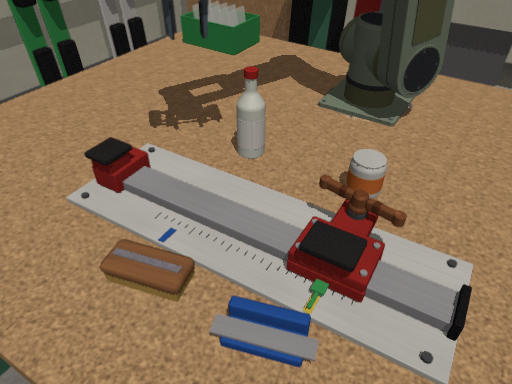

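```bash
python3 -c "
from h import *
print(env.job_done()); print(env.state()['time_s'])"
```

```text
the job is handed in; nothing more can be done
None
the job is handed in; nothing more can be done
```

The job is done and handed in at about 31 s of the 72 s. The nut was rocked free and backed off, the rest moved to the yellow band, and the nut tightened again.

- **Freeing the nut:** I pushed both wings at once with the two fingers, so little net force went into the rest. The strokes were + to the bind, − to a hard bind at 7 N m, then +, where it ran free. I backed it off to about 90°.
- **Moving the rest:** I pushed its end face about 155 mm in +y, with about 4–5 N, then nudged it to place.
- **Tightening:** I turned the nut back until it bound at 6.5 N m, measured at about −12° (−0.2 rad). The pointer stayed put during the turn, moving 0.1 mm or less.

**Last checks:**
- The pointer stands over the yellow band, about 1 mm to +y of its middle. The two cameras disagree slightly: the scene view gives +0.5 mm and the top view +1.2 to +1.7 mm. Each is within the 2 mm calibration, so I did not correct it.
- In the last pictures the bottle, tin, brush and file guide look to be where they were. I judged this by eye and did not measure it.
- The robot was clear of everything and touching nothing.

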